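Eject the tube block from a dry-block heater with its push-to-turn dial

TASK

The aluminium tube block sits flush in the well of the dry-block heater, too deep to grip. Push the black dial on the heater's sloping front all the way in and turn it clockwise from the white mark to the orange mark, then let it spring back out there, so that the knock-out rod holds the block up. Then lift the block straight out, set it down upright in the shallow blue tray without dropping it, and leave the dial at the orange mark and everything else where it stands.

Things in the scene. Friction and masses are not known exactly. Their poses are not given: they have to be found in the camera images.
- heater: White dry-block heater, fixed; 208 mm deep (x), 130 wide (y), 102 high. Origin on the worktop under it, 128 mm behind its front edge; x to its back (away from the robot), y to its left, z up. Flat deck at z = 102 mm, from x = -47 to +80 mm; in front of it a panel slopes down towards the robot, 26 degrees from level, with the dial in its middle.
- dial_grip (a point): On the dial's axis, half-way up its grip bar: 12 mm above the skirt, 12 mm below the bar's top. Black dial: skirt 68 mm across, 8 mm thick, with a straight bar 64 mm long, 15 mm wide, 24 mm high on it. z: out of the panel along the axis, 26 degrees from vertical; x: along the bar to its white pointer (at first 30 degrees left of up the slope); y: across the bar. Moves with the dial.
- dial_push (a joint): How far the dial is pushed in along its axis, m: 0 = sprung right out, 0.009 = fully in. Spring: 5 N to start, 10 N fully in. The dial turns from station to station only while it is in by more than about 0.0075; otherwise a gate inside blocks it (0.07 rad of play).
- dial_turn (a joint): Turn of the dial, rad: about 0 at the white mark (start), about 1.047 (60 degrees) at the orange mark (eject); grows clockwise as seen facing the panel; end stop at 1.127. Past about 0.98 it can spring out at the orange mark. Turning takes about 0.2 N m; let go, it creeps back a little at most: sprung out, the gate holds it at 0.97 or more.
- block_center (a point): Centre (half-way up) of the loose aluminium tube block, 42 mm (its x) by 70 (y) by 66 high (z up), about 0.25 kg, six 12 mm tube holes in its top. At the start it stands in the well, top flush with the deck, axes along the heater's; with the dial at the orange mark its top stands about 30 mm above the deck.
- well (a point): Centre of the well's floor in the deck: 45 mm (x) by 73 mm (y), floor 36 mm above the worktop, deck 66 mm above the floor; axes as the heater's. Through a hole here a steel knock-out rod, 18 mm thick, rises 31.5 mm per rad of the dial's turn; it starts 3 mm below the floor.
- tray_in (a point): Centre of the inner floor (4 mm above the worktop) of the shallow blue tray, fixed: outside 80 mm (x) by 130 mm (y), walls 4 mm, rim 14 mm above the worktop; x and y along its sides, z up. The block goes in with its long side along the tray's.
- wipe_pack: Bystander: light blue pack of wipes, 112x75x41 mm, loose; origin under its centre.
- blue_cup: Bystander: white specimen cup with blue screw cap, 44 mm across, 53 mm high, loose; origin under its centre.
- decapper: Bystander: orange waisted hand decapper, 35 mm across, 70 mm high, standing loose; origin under its centre.
- block: The same block; origin at the centre of its underside.
- tray: The same tray; origin under its centre.

How it is judged:
On the way:
1. the dial stands at the orange mark, sprung out, and the block stands raised in the well (value of joint dial_turn above 0.93 rad and value of joint dial_push below 0.002 m and z of block_center in the frame of heater between 0.09 and 0.11 m and x of block_center in the frame of heater between 0.004 and 0.02 m and y of block_center in the frame of heater between -0.008 and 0.008 m), for 0.2 s.
At the end, for the whole second after the job is handed in: The block stands upright (within 0.08 rad) on the floor of the tray, its centre within 20 mm of the tray's centre across the tray and 40 mm along it, at rest; the dial is still at the orange mark (over 0.93 rad) and sprung out (within 2 mm) (x of block_center in the frame of tray_in between -0.02 and 0.02 m and y of block_center in the frame of tray_in between -0.04 and 0.04 m and z of block_center in the frame of tray_in between 0.03 and 0.036 m and angle between block_center's own z axis and vertical below 0.08 rad and value of joint dial_turn above 0.93 rad and value of joint dial_push below 0.002 m and linear speed of block below 0.02 m/s and velocity of joint dial_turn below 0.1 rad/s); the robot touches nothing.
It fails at once if the pack of wipes is shifted by more than 25 mm or knocked over (distance of wipe_pack from where it was at the start of the episode above 0.025 m or angle between wipe_pack's own z axis and vertical above 0.4 rad).
It fails at once if the specimen cup is shifted by more than 25 mm or knocked over (distance of blue_cup from where it was at the start of the episode above 0.025 m or angle between blue_cup's own z axis and vertical above 0.4 rad).
It fails at once if the decapper is shifted by more than 25 mm or knocked over (distance of decapper from where it was at the start of the episode above 0.025 m or angle between decapper's own z axis and vertical above 0.4 rad).
It fails at once if the block is dropped: out of the heater and let go while more than 10 mm above the floor of the tray (contact force between block and the fingers below 0.05 N and z of block_center in the frame of tray_in above 0.043 m and horizontal distance between block_center and well above 0.12 m).
It also fails if it takes over 53 s, if anything falls off the work surface, if the arm or the gripper's body presses on something with over 40 N, if the wrist force passes 120 N, or if a joint passes its speed limit or range.

ROBOT

A 7-joint arm with a two-finger parallel gripper is mounted at the origin on a cart in front of the work surface, level with it; the furniture and walls round the work are solid. World frame = base frame: x ahead of the robot, y to its left, z up, the work surface at z = 0. Lengths are in m, angles in rad, forces in N, time in s.
With the tool pointing down it reaches from about 0.425 to 0.875 m from the base axis. Payload 4.7 kg.
Tool frame: the origin (TCP) lies midway between the tips of the shut fingers; the grasp point (between the pads) lies 19 mm behind it (arm.grip_point_offset is the z of the grasp point in the tool frame, in m); z points along the fingers, y is the direction in which the jaws open and shut (so a half turn about z gives the same grasp; the last joint's range is limited). The gripper opens to 85 mm and grips with 20 to 120 N. Pads are 22 mm wide; open, the fingers measure 114 mm over their backs; the gripper's body (76 mm by 85 mm) begins 54 mm behind the grasp point. The pads swing forward as they close: fully open they stand 13 mm farther back than shut.
Start: joints at [1.223, 0.321, -0.07, 1.45, 0.023, 1.371, -0.057], TCP at [0.23, -0.608, 0.209] pointing down, gripper open.
Joint ranges: [-2.86, 2.86], [-0.3, 2.09], [-1.38, 1.24], [0.06, 2.45], [-1.56, 4.7], [0.09, 2.05], [-2.69, 2.69]. Speed limits (rad/s): [2.57, 2.57, 3.14, 3.14, 3.14, 3.14, 3.14].

INTERFACE

Orientations are given as a rotation vector (axis times angle).
In Python, from cell import get_state, eyes, workorder, arm gives the robot as it stands.
- The arm moves only by the tool move_arm, never from a script. Its argument "moves" is a list of rows, each an object with "xyz": the shift along the tool's x, y, z in m, a list of three; "dr": the turn, a rotation vector about the tool's x, y, z in degrees, a list of three. In form: [{"xyz": [dx, dy, dz], "dr": [wx, wy, wz]}, ...]. A call has 1 to 8 rows; each row is the pose to reach, as a shift and turn from the pose commanded when the call began, along the tool's axes at that moment; what a row does not reach only later rows make up. A row lasts 1/10 s, in which the tool goes at most 50 mm and 8.59 degrees, less where a joint would pass 70% of its speed; a pose out of reach is approached as far as the arm can. A call with a gripper value outside its range is refused whole. "gripper" is the opening, from 0 (shut) to 1 (fully open), set as the call begins (left out, the last holds). The fingers move at their own pace and stop on an object; "newtons" is the grip in N (left out, the last holds). Time passes only in rows, so rows that repeat a pose let the fingers close. It gives the time, the measured TCP pose, the force and the opening at its end, in the units of the state.
- get_state(): the state, without advancing time (a new reading comes with each control period).
- eyes.snapshot(name): name is "scene" or "top" or "wrist"; returns (picture, depth): 480x640x3 uint8, red, green, blue; 480x640 float32, m along the optical axis (not along the pixel's ray), 0 where there is no reading.
- eyes.camera_info(name): a dict with "fx", "fy", "cx", "cy" (pixels), "cam_to_world" (4x4, takes a point from camera to world coordinates); the wrist camera has in their place "T_tool_cam" (4x4, takes a point from camera to tool coordinates, whose origin is the TCP and whose axes are the flange's). Camera axes: x right, y up, looking along -z (the intrinsics and any distortion apply to the point x, -y, -z); pixel columns grow to the right and rows downward; lengths in m; the calibration is good to about 2 mm. The wrist camera is an equidistant fisheye: a pixel r from the principal point sees the ray r / f radians off the axis. A picture is of the moment at which its call begins: read the wrist's pose just before it. camera_info takes no time and is no camera call.
- workorder.hand_in(): hands the job in, once; it reports no verdict.
The state is a dict: "t": time; "joint_positions": joint angles; "joint_vel": joint speeds; "effort": joint torques, N m; "position": TCP position; "tcp_rot": TCP orientation; "force": force on the tool from outside, world axes, zero at the start; "moment": the same for the moment, N m; "width": opening from 0.0 (shut) to 1.0 (fully open).
Only numpy, scipy, OpenCV 4.12 (cv2) and the standard library are available. Lean on these libraries where they do the work, as an engineer would, in place of code of your own. Each camera call takes 0.05 s, during which the arm holds its last target.

## Working session

There is one attempt and no reset: what is moved stays moved. The work goes in short steps, Python scripts to look and compute and a tool call to move; the robot and the scene stay as the last step left them, time stands still between calls to the robot, and variables do not carry over. Pictures are saved under pics/ and viewed, and the job is handed in when it is done.

Besides the shell and the picture viewer there is one more tool, called after ">>>" as name(argument=value, ...), one argument or row to a line, values as JSON. move_arm: Moves the arm, as the interface text tells. Its arguments: {"type":"object","properties":{"moves":{"type":"array"},"gripper":{"type":"number"},"newtons":{"type":"number"}},"required":["moves"]}

```bash
ls; mkdir -p pics
python3 - <<'E'
from cell import get_state, eyes, workorder, arm
import cv2,numpy as np
s=get_state();print(s)
print([a for a in dir(arm) if a[0]!='_'],arm.grip_point_offset)
for n in("scene","top","wrist"):
    p,d=eyes.snapshot(n);cv2.imwrite(f"pics/{n}0.png",p[:,:,::-1]);np.save(f"pics/{n}0.npy",d)
    print(n,eyes.camera_info(n))
E
```

```text
pics
{'t': 0.0, 'joint_positions': array([ 1.22309397,  0.32181824, -0.07012633,  1.45169022,  0.02260169,
        1.37082337, -0.05691382]), 'joint_vel': array([-0.00112605,  0.00026913,  0.00015226,  0.00079052, -0.00198713,
        0.00020907,  0.00048595]), 'effort': array([ 6.28615289e-04, -4.93577814e+01, -3.82015016e-01, -3.14329469e+01,
        1.29506376e-02,  1.11852569e-02, -1.12458164e-05]), 'position': array([ 0.22983721, -0.60736835,  0.20761934]), 'tcp_rot': array([-3.08844150e+00, -5.64968933e-01,  6.88695245e-04]), 'force': array([ 0.42919771, -0.59598075, -0.01035247]), 'moment': array([-0.02626488,  0.00098607,  0.0038221 ]), 'width': 0.9980374585791266}
['PlanningError', 'grip_point_offset'] -0.0187
scene {'fx': 456.70259332913207, 'fy': 456.70259332913207, 'cx': 321.2174637659059, 'cy': 250.60843597553475, 'cam_to_world': array([[ 7.30188395e-01,  3.17859387e-01, -6.04806017e-01,
        -6.98784857e-02],
       [-6.83245257e-01,  3.38520200e-01, -6.46977582e-01,
        -5.58768172e-01],
       [-9.08843604e-04,  8.85646365e-01,  4.64359440e-01,
         5.51632
[... 325 characters left out ...]
1,  1.76710838e-02,  9.99494346e-04,
         9.32423091e-02],
       [ 3.86045800e-03,  1.62619961e-01,  9.86681228e-01,
         1.14528017e+00],
       [ 0.00000000e+00,  0.00000000e+00,  0.00000000e+00,
         1.00000000e+00]])}
wrist {'fx': 371.64829954431775, 'fy': 371.64829954431775, 'cx': 327.5965367096529, 'cy': 239.38474588356604, 'T_tool_cam': array([[-6.83053825e-05,  9.62188122e-01,  2.72385782e-01,
         7.03230109e-02],
       [ 9.99999986e-01,  2.46857743e-05,  1.63565890e-04,
        -8.81987299e-05],
       [ 1.50657102e-04,  2.72385789e-01, -9.62188110e-01,
        -1.65053945e-01],
       [ 0.00000000e+00,  0.00000000e+00,  0.00000000e+00,
         1.00000000e+00]])}
```

View pics/scene0.png

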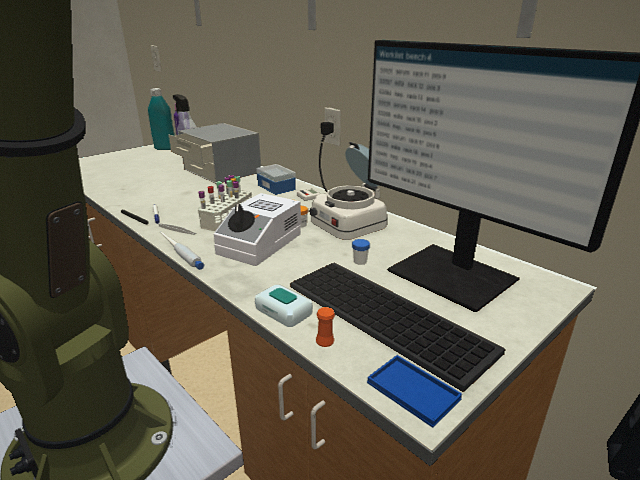

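View pics/top0.png

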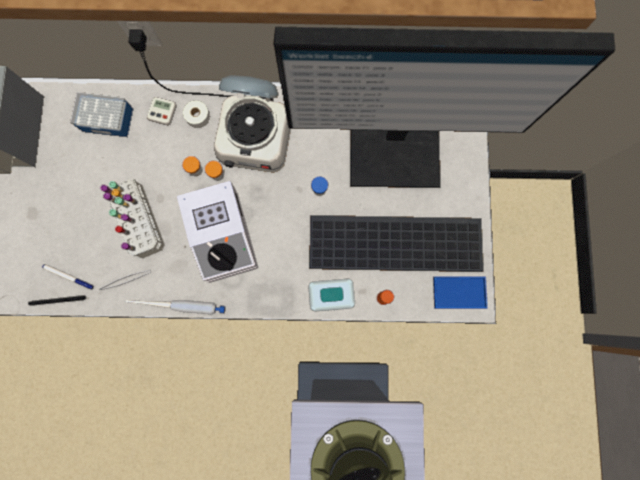

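Run:
```python
import cv2,numpy as np
p=cv2.imread("pics/top0.png")
cv2.imwrite("pics/heat.png",cv2.resize(p[175:290,165:265],None,fx=5,fy=5,interpolation=cv2.INTER_CUBIC))
cv2.imwrite("pics/tray.png",cv2.resize(p[265:325,300:500],None,fx=4,fy=4,interpolation=cv2.INTER_CUBIC))
```

```text
(no output)
```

View pics/heat.png

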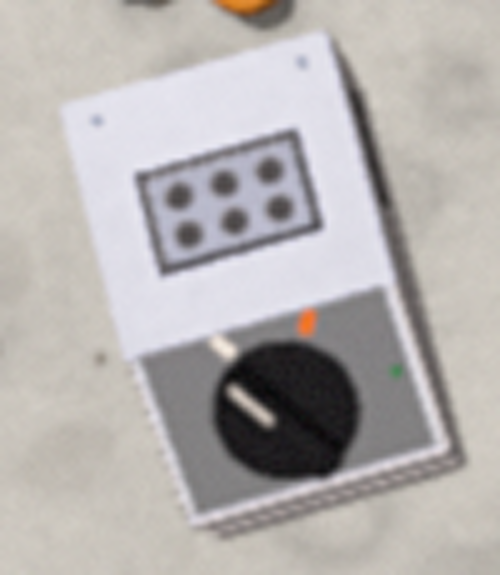

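View pics/tray.png

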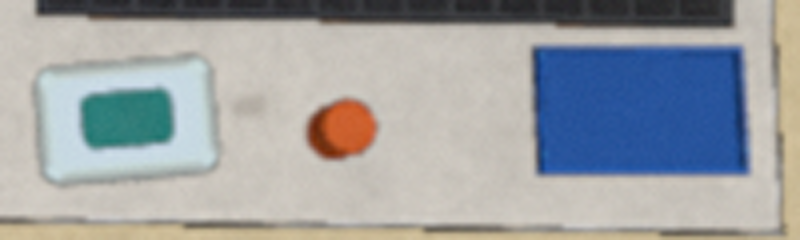

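```bash
cat > h.py <<'E'
from cell import get_state, eyes, workorder, arm
import cv2,numpy as np
from scipy.spatial.transform import Rotation as R
def ray(name,u,v,z):
    c=eyes.camera_info(name);M=c["cam_to_world"]
    d=M[:3,:3]@np.array([(u-c["cx"])/c["fx"],-(v-c["cy"])/c["fy"],-1]);o=M[:3,3]
    return o+d*(z-o[2])/d[2]
def fit2(m,w):
    m=np.array(m)[:,:2];w=np.array(w)[:,:2];mc=m.mean(0);wc=w.mean(0)
    A=m-mc;B=w-wc;a=np.arctan2((A[:,0]*B[:,1]-A[:,1]*B[:,0]).sum(),(A*B).sum())
    c,s=np.cos(a),np.sin(a);Q=np.array([[c,-s],[s,c]]);t=wc-Q@mc
    return a,t,(m@Q.T+t-w)*1e3
E
python3 - <<'E'
from h import *
np.set_printoptions(precision=4,suppress=True)
hc=[(62,105),(328,33),(390,287),(128,357)]
w=[ray("top",165+(u+.5)/5-.5,175+(v+.5)/5-.5,.102) for u,v in hc]
hm=[(.08,.065),(.08,-.065),(-.047,-.065),(-.047,.065)]
a,t,r=fit2(hm,w);print("heater",np.degrees(a),t,r)
# block corners top
bc=[(137,174),(297,131),(321,228),(163,273)]
wb=[ray("top",165+(u+.5)/5-.5,175+(v+.5)/5-.5,.102) for u,v in bc];b=np.mean(wb,0)
c,s=np.cos(a),np.sin(a);print("block",b, np.array([[c,s],[-s,c]])@(b[:2]-t))
tc=[(532,46),(742,45),(748,173),(538,173)]
wt=[ray("top",300+(u+.5)/4-.5,265+(v+.5)/4-.5,.014) for u,v in tc]
print("tray",fit2([(.04,.065),(.04,-.065),(-.04,-.065),(-.04,.065)],wt))
for n,u,v,z in [("pack",332,295,.041),("decap",300+348/4,265+127/4,.07),("cup",319.5,185.5,.053)]: print(n,ray("top",u,v,z))
d=np.load("pics/top0.npy")
def dp(u,v):
    ci=eyes.camera_info("top");z=d[v,u];M=ci["cam_to_world"]
    return M@np.array([(u-ci["cx"])/ci["fx"]*z,-(v-ci["cy"])/ci["fy"]*z,-z,1])
for u,v in [(195,220),(230,195),(200,250),(246,262),(210,214),(222,257),(460,293)]: print(u,v,dp(u,v)[:3])
E
```

```text
heater 16.805798490839212 [0.5717 0.3525] [[ 0.2252  0.0412]
 [ 0.2258 -0.3818]
 [ 0.9515 -1.9739]
 [-1.4025  2.3145]]
block [0.5841 0.3558 0.102 ] [ 0.0129 -0.0003]
tray (np.float64(0.01861583710066858), array([ 0.419 , -0.2514]), array([[ 0.8729, -0.5341],
       [ 0.3566,  0.8201],
       [-0.5297, -0.2179],
       [-0.6997, -0.0681]]))
pack [0.4045 0.0662 0.041 ]
decap [ 0.4014 -0.0627  0.07  ]
cup [0.6744 0.1014 0.053 ]
195 220 [0.5708 0.391  0.1037]
230 195 [0.6335 0.3129 0.1001]
200 250 [0.5008 0.3763 0.0989]
246 262 [0.4773 0.2722 0.0743]
210 214 [0.5863 0.3573 0.1016]
222 257 [0.482  0.3183 0.1257]
460 293 [ 0.4165 -0.2544  0.0069]
```

```bash
cat >> h.py <<'E'
np.set_printoptions(precision=4,suppress=True)
HA=np.radians(16.8);HT=np.array([.5717,.3525,0])
Hm=R.from_euler('z',HA).as_matrix()
b=np.radians(26);n=Hm@[-np.sin(b),0,np.cos(b)];e1=Hm@[np.cos(b),0,np.sin(b)];e2=Hm@[0,1,0]
def H(x,y,z): return HT+Hm@np.array([x,y,z])
GRIP=H(-.0875,0,.0822)+n*.030     # dial grip point nominal, sprung out
def dialR(ang): # bar angle (deg) left of up slope
    a=np.radians(ang);x=-(np.cos(a)*e1+np.sin(a)*e2);z=-n
    return np.stack([x,np.cross(z,x),z],1)
def downR(yaw):
    a=np.radians(yaw);x=np.array([np.cos(a),np.sin(a),0]);z=np.array([0,0,-1.])
    return np.stack([x,np.cross(z,x),z],1)
def go(P,Rt,P0=None,R0=None):
    s=get_state()
    if P0 is None:P0=s['position']
    if R0 is None:R0=R.from_rotvec(s['tcp_rot']).as_matrix()
    x=R0.T@(np.array(P)-P0);r=R.from_matrix(R0.T@Rt).as_rotvec(degrees=True)
    print("xyz",x.round(4).tolist(),"dr",r.round(2).tolist(),"dist",np.linalg.norm(x).round(3),"ang",np.linalg.norm(r).round(1))
def wpt(u,v,plane_pt,plane_n,s): # wrist fisheye pixel -> plane
    c=eyes.camera_info("wrist");T=c["T_tool_cam"];Rt=R.from_rotvec(s['tcp_rot']).as_matrix()
    du,dv=(u-c["cx"]),(v-c["cy"]);r=np.hypot(du,dv);th=r/c["fx"]
    dc=np.array([np.sin(th)*du/r,-np.sin(th)*dv/r,-np.cos(th)])
    o=s['position']+Rt@T[:3,3];d=Rt@T[:3,:3]@dc
    return o+d*np.dot(plane_pt-o,plane_n)/np.dot(d,plane_n)
def wproj(P,s):
    c=eyes.camera_info("wrist");T=c["T_tool_cam"];Rt=R.from_rotvec(s['tcp_rot']).as_matrix()
    q=T[:3,:3].T@(Rt.T@(np.array(P)-s['position'])-T[:3,3])
    th=np.arctan2(np.hypot(q[0],q[1]),-q[2]);h=np.hypot(q[0],q[1])
    return c["cx"]+c["fx"]*th*q[0]/h, c["cy"]-c["fx"]*th*q[1]/h
E
python3 - <<'E'
from h import *
print(GRIP,n)
go((.46,-.32,.26),downR(50))
E
```

```text
[0.4753 0.3234 0.1092] [-0.4197 -0.1267  0.8988]
xyz [0.317, -0.1875, -0.0519] dr [-0.08, -0.02, -29.27] dist 0.372 ang 29.3
```

>>> move_arm(
  moves=[
    {"xyz":[0.317,-0.187,-0.052],"dr":[0,0,-29]},
    {"xyz":[0.317,-0.187,-0.052],"dr":[0,0,-29]},
    {"xyz":[0.317,-0.187,-0.052],"dr":[0,0,-29]},
    {"xyz":[0.317,-0.187,-0.052],"dr":[0,0,-29]},
    {"xyz":[0.317,-0.187,-0.052],"dr":[0,0,-29]},
    {"xyz":[0.317,-0.187,-0.052],"dr":[0,0,-29]},
    {"xyz":[0.317,-0.187,-0.052],"dr":[0,0,-29]},
    {"xyz":[0.317,-0.187,-0.052],"dr":[0,0,-29]},
  ],
)

```text
t: 0.95
position: [0.4641, -0.3152, 0.2616]
tcp_rot: [-2.845, -1.332, -0.004]
force: [-0.3, 0.5, 0.2]
width: 1.001
```

Run:
```python
from h import *
s=get_state();print(s['t'],s['position'],s['joint_positions'])
go((.50,.02,.27),downR(95))
```

```text
0.95 [ 0.4641 -0.3152  0.2616] [ 0.8885  0.1286 -0.3715  1.5856  0.0447  1.4349 -0.1814]
xyz [0.2804, -0.1871, -0.0079] dr [0.11, -0.11, -44.83] dist 0.337 ang 44.8
```

>>> move_arm(
  moves=[
    {"xyz":[0.28,-0.187,-0.008],"dr":[0,0,-44]},
    {"xyz":[0.28,-0.187,-0.008],"dr":[0,0,-44]},
    {"xyz":[0.28,-0.187,-0.008],"dr":[0,0,-44]},
    {"xyz":[0.28,-0.187,-0.008],"dr":[0,0,-44]},
    {"xyz":[0.28,-0.187,-0.008],"dr":[0,0,-44]},
    {"xyz":[0.28,-0.187,-0.008],"dr":[0,0,-44]},
    {"xyz":[0.28,-0.187,-0.008],"dr":[0,0,-44]},
    {"xyz":[0.28,-0.187,-0.008],"dr":[0,0,-44]},
  ],
)

```text
t: 1.75
position: [0.4985, 0.0209, 0.2692]
tcp_rot: [-2.135, -2.304, -0.003]
force: [-0.5, -1.0, -0.0]
width: 1.001
```

Run:
```python
from h import *
s=get_state();print(s['t'],s['position'],s['joint_positions'])
go(GRIP+n*.12,dialR(30))
```

```text
1.75 [0.4985 0.0209 0.2692] [ 0.6041 -0.0026 -0.6893  1.7011 -0.0035  1.4414 -0.0089]
xyz [0.2919, -0.0516, 0.0526] dr [-19.18, -26.37, -129.72] dist 0.301 ang 133.8
```

>>> move_arm(
  moves=[
    {"xyz":[0.292,-0.052,0.03],"dr":[-9,-12,-65]},
    {"xyz":[0.292,-0.052,0.03],"dr":[-9,-12,-65]},
    {"xyz":[0.292,-0.052,0.03],"dr":[-9,-12,-65]},
    {"xyz":[0.292,-0.052,0.03],"dr":[-9,-12,-65]},
    {"xyz":[0.292,-0.052,0.03],"dr":[-9,-12,-65]},
    {"xyz":[0.292,-0.052,0.03],"dr":[-9,-12,-65]},
    {"xyz":[0.292,-0.052,0.03],"dr":[-9,-12,-65]},
    {"xyz":[0.292,-0.052,0.03],"dr":[-9,-12,-65]},
  ],
)

```text
t: 2.55
position: [0.4265, 0.3033, 0.2379]
tcp_rot: [0.511, 2.85, -0.04]
force: [0.6, -0.4, -0.7]
width: 0.998
```

Run:
```python
from h import *
s=get_state();print(s['t'],s['position'],s['joint_positions'])
go(GRIP+n*.12,dialR(30))
```

```text
2.55 [0.4265 0.3033 0.2379] [ 0.2766 -0.0712 -1.0458  1.819   0.1625  1.2402  0.4001]
xyz [0.0081, 0.0038, 0.0196] dr [-8.93, -14.38, -64.94] dist 0.022 ang 67.1
```

>>> move_arm(
  moves=[
    {"xyz":[0.008,0.004,0.02],"dr":[-9,-14.4,-65]},
    {"xyz":[0.008,0.004,0.02],"dr":[-9,-14.4,-65]},
    {"xyz":[0.008,0.004,0.02],"dr":[-9,-14.4,-65]},
    {"xyz":[0.008,0.004,0.02],"dr":[-9,-14.4,-65]},
    {"xyz":[0.008,0.004,0.02],"dr":[-9,-14.4,-65]},
    {"xyz":[0.008,0.004,0.02],"dr":[-9,-14.4,-65]},
    {"xyz":[0.008,0.004,0.02],"dr":[-9,-14.4,-65]},
    {"xyz":[0.008,0.004,0.02],"dr":[-9,-14.4,-65]},
  ],
)

```text
t: 3.35
position: [0.4269, 0.3055, 0.2173]
tcp_rot: [-1.062, 2.469, -0.074]
force: [0.2, -0.0, -0.4]
width: 0.997
```

Run:
```python
from h import *
s=get_state();print(s['t'],s['position'],s['joint_positions'])
go(GRIP+n*.12,dialR(30))
p,d=eyes.snapshot("wrist");cv2.imwrite("pics/w1.png",p[:,:,::-1]);np.save("pics/w1.npy",d)
```

```text
3.35 [0.4269 0.3055 0.2173] [-0.1534 -0.2965 -0.5694  2.0983  0.0443  0.8804  1.626 ]
xyz [-0.0006, 0.0033, -0.0002] dr [-0.2, 0.05, -0.22] dist 0.003 ang 0.3
```

View pics/w1.png

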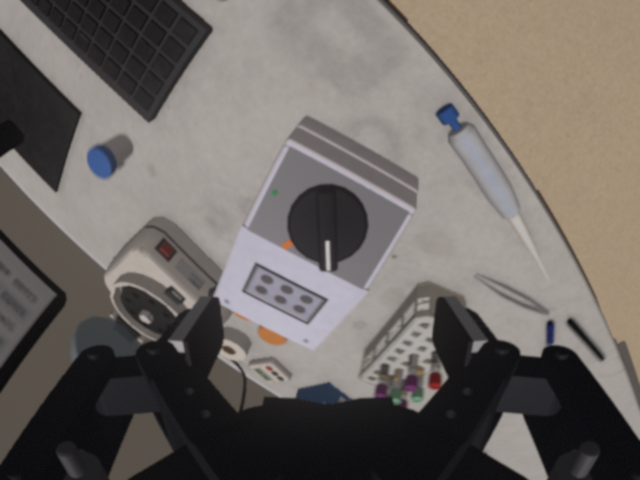

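Run:
```python
from h import *
s=get_state()
p=cv2.imread("pics/w1.png");D=H(-.0875,0,.0822)
a=np.radians(30);bar=np.cos(a)*e1+np.sin(a)*e2;cr=-np.sin(a)*e1+np.cos(a)*e2
k=4;x0,y0=210,110
im=cv2.resize(p[y0:y0+150*1+100,x0:x0+220],None,fx=3,fy=3,interpolation=cv2.INTER_CUBIC);k=3
def dot(P,c):
    u,v=wproj(P,s);cv2.circle(im,(int((u-x0+.5)*k),int((v-y0+.5)*k)),2,c,-1)
for t in np.linspace(0,2*np.pi,40): dot(D+n*.018+.034*(np.cos(t)*bar+np.sin(t)*cr),(0,255,0))
for i in np.linspace(-1,1,9):
  for j in(-1,1): dot(D+n*.042+.032*i*bar+.0075*j*cr,(0,0,255))
for x in (-.047,.08):
  for i in np.linspace(-1,1,15): dot(H(x,i*.065,.102),(255,0,255))
for i in np.linspace(-1,1,9):
  for j in(-1,1): dot(H(.012+.021*j,.035*i,.102),(255,0,0))
cv2.imwrite("pics/w1c.png",im)
```

```text
(no output)
```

View pics/w1c.png

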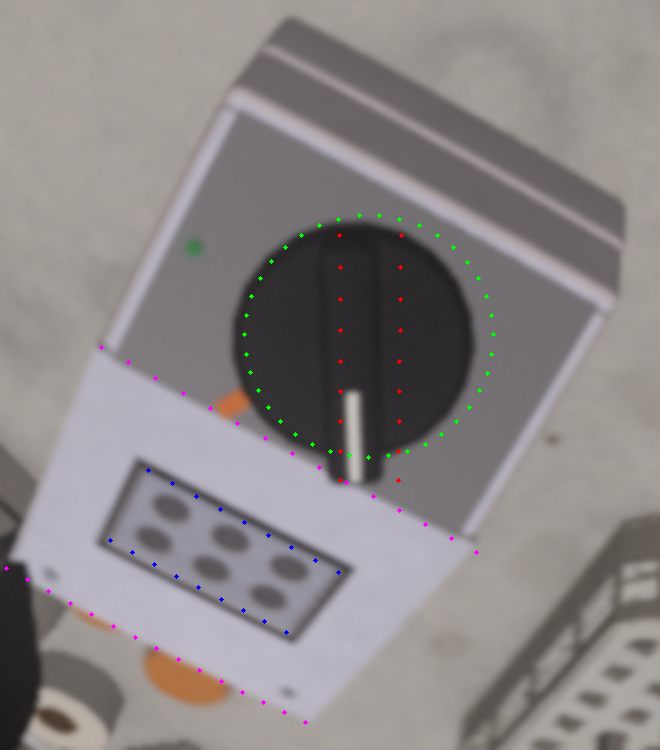

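Run:
```python
from h import *
s=get_state();d=np.load("pics/w1.npy")
c=eyes.camera_info("wrist");T=c["T_tool_cam"];Rt=R.from_rotvec(s['tcp_rot']).as_matrix()
def pt(u,v):
    du,dv=u-c["cx"],v-c["cy"];r=np.hypot(du,dv)+1e-9;th=r/c["fx"]
    z=np.median(d[v-1:v+2,u-1:u+2]);q=np.array([np.tan(th)*du/r*z,-np.tan(th)*dv/r*z,-z])
    return s['position']+Rt@(T[:3,:3]@q+T[:3,3])
D=H(-.0875,0,.0822)
def rep(l,U,V):
    P=pt(210+U//3,110+V//3);h=Hm.T@(P-HT);print(l,"heater",h*1e3,"panel e1,e2,n",np.array([e1@(P-D),e2@(P-D),n@(P-D)])*1e3)
for l,U,V in [("panelL",190,300),("panelT",280,150),("panelR",530,330),("panelfr",560,270),("skirtL",270,330),("skirtR",440,340),("skirtR2",430,290),("barT",350,260),("barM",350,340),("barB",352,450),("deck",60,500),("deck2",400,580),("blk",200,540),("deck3",60,560)]: rep(l,U,V)
```

```text
panelL heater [-69.7911 -48.1237  90.6408] panel e1,e2,n [ 19.6168 -48.1237  -0.1766]
panelT heater [-115.0456  -46.5149   68.1265] panel e1,e2,n [-30.9272 -46.5149  -0.574 ]
panelR heater [-107.3197   41.4328   72.7787] panel e1,e2,n [-21.9439  41.4328   0.2206]
panelfr heater [-123.9241   40.0782   62.5505] panel e1,e2,n [-41.3516  40.0782  -1.6935]
skirtL heater [-85.6533 -24.2264 103.9619] panel e1,e2,n [ 11.1996 -24.2264  18.7499]
skirtR heater [-104.2611   16.6512   94.8839] panel e1,e2,n [-9.5045 16.6512 18.7478]
skirtR2 heater [-114.012     7.2766   90.0263] panel e1,e2,n [-20.398    7.2766  18.6563]
barT heater [-124.2873  -17.5165  111.93  ] panel e1,e2,n [-20.0315 -17.5165  42.8476]
barM heater [-108.1299   -7.2591  119.4715] panel e1,e2,n [-2.2032 -7.2591 42.543 ]
barB heater [-85.8235   7.9914 130.6825] panel e1,e2,n [22.7601  7.9914 42.8408]
deck heater [ 27.1886 -56.5596 100.9556] panel e1,e2,n [111.3033 -56.5596 -33.4188]
deck2 heater [-17.9849  53.2746 100.7459] panel e1,e2,n [ 70.6098  53.2746 -13.8045]
blk heater [ 11.7875  -8.5934 100.7009] panel e1,e2,n [ 97.3493  -8.5934 -26.8963]
deck3 heater [ 58.6271 -47.4533 101.0317] panel e1,e2,n [139.5935 -47.4533 -47.1321]
```

Run:
```python
from h import *
s=get_state()
D=H(-.0875,0,.0822);a=np.radians(30);bar=np.cos(a)*e1+np.sin(a)*e2;cr=-np.sin(a)*e1+np.cos(a)*e2
def rep(l,U,V,h):
    P=wpt(210+(U+.5)/3-.5,110+(V+.5)/3-.5,D+n*h,n,s)-D;print(l,"e1,e2",np.array([e1@P,e2@P])*1e3,"bar,cr",np.array([bar@P,cr@P])*1e3)
def dk(l,U,V):
    P=wpt(210+(U+.5)/3-.5,110+(V+.5)/3-.5,H(0,0,.102),np.array([0,0,1.]),s);print(l,"heater",Hm.T@(P-HT)*1e3)
h=.0187
for l,U,V in [("L",233,340),("R",474,340),("T",355,222),("Bl",300,448),("Br",400,450)]: rep(l,U,V,h)
for l,U,V in [("bl",326,280),("br",374,280),("bl",328,400),("br",376,400),("end",352,486),("end0",350,230)]: rep(l,U,V,.0427)
for l,U,V in [("panel nearleft",618,302),("panel near right",232,92),("panel top right",103,347),("panel top left",470,540)]: rep(l,U,V,0)
for l,U,V in [("topright",100,347),("topleft",472,540),("back left",312,722),("w",137,460),("w",353,570),("w",293,642),("w",98,541)]: dk(l,U,V)
```

```text
L e1,e2 [ 18.6101 -32.0544] bar,cr [  0.0896 -37.065 ]
R e1,e2 [-14.322  24.961] bar,cr [ 0.0772 28.7778]
T e1,e2 [-26.0196 -19.3149] bar,cr [-32.1911  -3.7174]
Bl e1,e2 [36.5828 -0.9752] bar,cr [ 31.194  -19.1359]
Br e1,e2 [23.0742 23.5737] bar,cr [31.7697  8.8784]
bl e1,e2 [-12.6144 -19.8031] bar,cr [-20.826  -10.8428]
br e1,e2 [-18.5395  -9.5363] bar,cr [-20.8238   1.0111]
bl e1,e2 [13.9894 -4.0919] bar,cr [ 10.0692 -10.5383]
br e1,e2 [7.8951 6.4549] bar,cr [10.0648  1.6426]
end e1,e2 [31.1596 12.8294] bar,cr [33.3997 -4.4692]
end0 e1,e2 [-26.3842 -20.8923] bar,cr [-33.2955  -4.9012]
panel nearleft e1,e2 [-42.7269  59.7478] bar,cr [-7.1287 73.1066]
panel near right e1,e2 [-38.9354 -66.4849] bar,cr [-66.9615 -38.1099]
panel top right e1,e2 [ 44.6489 -64.3872] bar,cr [  6.4734 -78.0854]
panel top left e1,e2 [42.7534 61.1869] bar,cr [67.619  31.6127]
topright heater [-46.9897 -65.1801 102.    ]
topleft heater [-50.4954  61.2274 102.    ]
back left heater [ 77.5656  66.9145 102.    ]
w heater [-10.8939 -39.6399 102.    ]
w heater [-13.152   38.4662 102.    ]
w heater [ 36.2566  39.294  102.    ]
w heater [ 36.7907 -38.5206 102.    ]
```

Run:
```python
from h import *
D=H(-.0875,0,.0822);a=np.radians(30);bar=np.cos(a)*e1+np.sin(a)*e2;cr=-np.sin(a)*e1+np.cos(a)*e2
from h import eyes
c=eyes.camera_info("top");M=c["cam_to_world"]
for U,V,h in [(286,410,.0187),(238,386,.0427),(272,425,.0427)]:
    u=165+(U+.5)/5-.5;v=175+(V+.5)/5-.5
    d=M[:3,:3]@np.array([(u-c["cx"])/c["fx"],-(v-c["cy"])/c["fy"],-1]);o=M[:3,3]
    P=o+d*((D+n*h-o)@n)/(d@n)-D;print(np.array([e1@P,e2@P,bar@P,cr@P])*1e3)
G=GRIP+n*.001-cr*.0035
print(G); go(G+n*.045,dialR(30))
```

```text
[ 5.941  -2.3096  3.9903 -4.9707]
[29.4966 10.2426 30.6661 -5.878 ]
[ 7.6559  1.4779  7.3691 -2.5481]
[0.4773 0.3208 0.1108]
xyz [-0.0017, 0.0, 0.0734] dr [-0.14, 0.0, -0.02] dist 0.073 ang 0.1
```

>>> move_arm(
  moves=[
    {"xyz":[-0.001,-0.001,0.04],"dr":[0,0,0]},
    {"xyz":[-0.001,-0.001,0.085],"dr":[0,0,0]},
    {"xyz":[-0.001,-0.001,0.085],"dr":[0,0,0]},
    {"xyz":[-0.001,-0.001,0.085],"dr":[0,0,0]},
    {"xyz":[-0.001,-0.001,0.085],"dr":[0,0,0]},
  ],
  gripper=0.5,
  newtons=80,
)

```text
t: 3.9
position: [0.4645, 0.3179, 0.1436]
tcp_rot: [-1.055, 2.47, -0.072]
force: [0.5, -0.1, 1.0]
width: 0.502
```

Run:
```python
from h import *
cr=-np.sin(np.pi/6)*e1+np.cos(np.pi/6)*e2
s=get_state();print(s['t'],s['position'],s['joint_positions'],s['width'])
G=GRIP+n*.001-cr*.0043
go(G+n*.033,dialR(30))
p,d=eyes.snapshot("wrist");cv2.imwrite("pics/w2.png",p[:,:,::-1]);np.save("pics/w2.npy",d)
```

```text
3.9 [0.4645 0.3179 0.1436] [-0.0972 -0.1203 -0.6499  2.1286  0.1994  0.7068  1.4935] 0.5022763072196605
xyz [0.0027, -0.0003, 0.0022] dr [-0.22, 0.15, -0.54] dist 0.003 ang 0.6
```

View pics/w2.png

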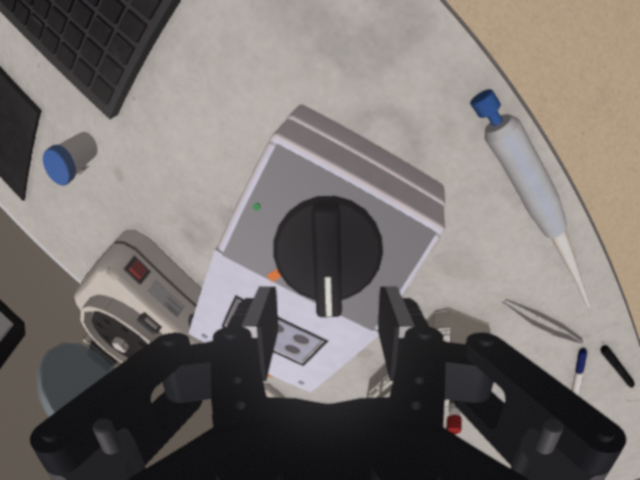

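>>> move_arm(
  moves=[
    {"xyz":[0.002,0,0.02],"dr":[0,0,-0.5]},
    {"xyz":[0.002,0,0.035],"dr":[0,0,-0.5]},
    {"xyz":[0.002,0,0.044],"dr":[0,0,-0.5]},
    {"xyz":[0.002,0,0.044],"dr":[0,0,-0.5]},
    {"xyz":[0.002,0,0.044],"dr":[0,0,-0.5]},
  ],
)

```text
t: 4.45
position: [0.4816, 0.322, 0.1031]
tcp_rot: [-1.067, 2.465, -0.075]
force: [-0.2, 0.8, -0.3]
width: 0.5
```

Run:
```python
from h import *
cr=-np.sin(np.pi/6)*e1+np.cos(np.pi/6)*e2
s=get_state();print(s['t'],s['position'],s['joint_positions'],s['force'])
G=GRIP+n*.001-cr*.0043
go(G-n*.0095,dialR(30))
p,d=eyes.snapshot("wrist");cv2.imwrite("pics/w3.png",p[:,:,::-1])
```

```text
4.45 [0.4816 0.322  0.1031] [-0.0869 -0.0154 -0.6723  2.1397  0.333   0.6275  1.3939] [-0.2273  0.8121 -0.2974]
xyz [0.0005, -0.0003, 0.0006] dr [-0.22, 0.14, 0.02] dist 0.001 ang 0.3
```

View pics/w3.png

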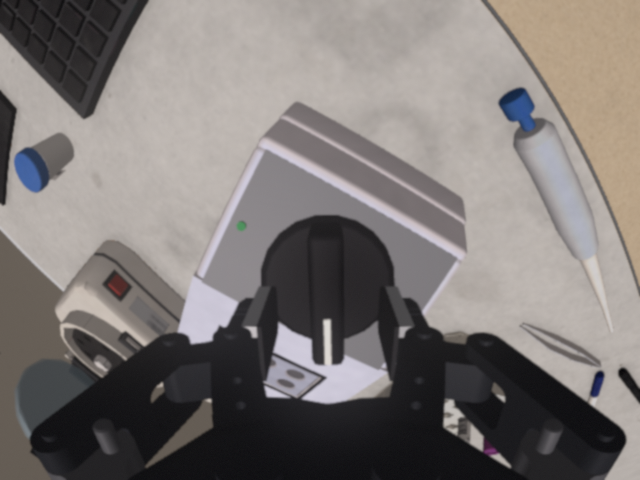

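>>> move_arm(
  moves=[
    {"xyz":[0,0,0],"dr":[0,0,0]},
    {"xyz":[0,0,0],"dr":[0,0,0]},
    {"xyz":[0,0,0],"dr":[0,0,0]},
    {"xyz":[0,0,0],"dr":[0,0,0]},
    {"xyz":[0,0,0],"dr":[0,0,0]},
    {"xyz":[0,0,0],"dr":[0,0,0]},
  ],
  gripper=0,
  newtons=80,
)

```text
t: 5.1
position: [0.4812, 0.3217, 0.1017]
tcp_rot: [-1.068, 2.467, -0.075]
force: [-2.9, -1.4, 3.5]
width: 0.006
```

Run:
```python
from h import *
s=get_state();print(s['t'],s['position'],s['force'],s['force']@n,s['moment'],s['width'])
```

```text
5.1 [0.4812 0.3217 0.1017] [-2.9095 -1.3692  3.5181] 4.556567765140221 [-0.1498  0.5326  0.0081] 0.0062156883250371504
```

Run:
```python
from h import *
p,d=eyes.snapshot("wrist");cv2.imwrite("pics/w4.png",cv2.resize(p[180:400,190:470,::-1],None,fx=2.7,fy=2.7))
p,d=eyes.snapshot("scene");cv2.imwrite("pics/s4.png",cv2.resize(p[150:290,170:350,::-1],None,fx=4,fy=4))
```

```text
(no output)
```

View pics/w4.png

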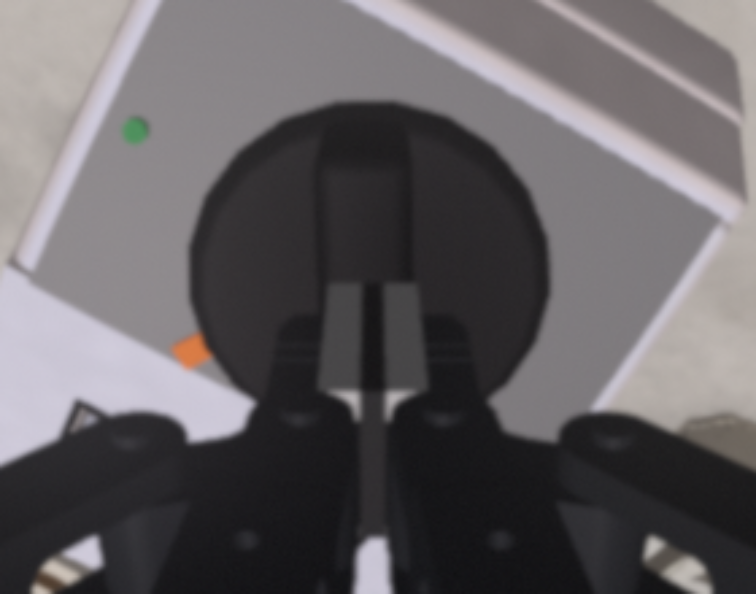

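View pics/s4.png

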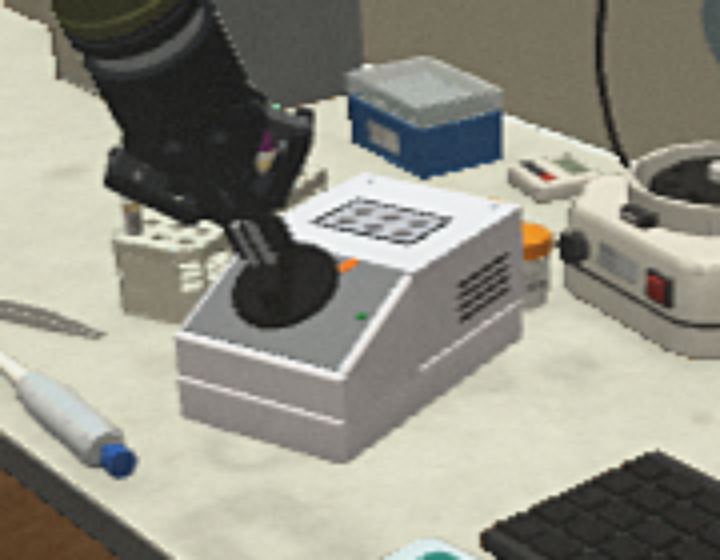

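Run:
```python
from h import *
s=get_state();p,d=eyes.snapshot("wrist")
c=eyes.camera_info("wrist");T=c["T_tool_cam"];Rt=R.from_rotvec(s['tcp_rot']).as_matrix()
print("tcp px",np.array(T[:3,:3].T@(-T[:3,3])), [ (190,180)], )
u,v=wproj(s['position'],s);print("TCP crop px",(u-190)*2.7,(v-180)*2.7)
D=H(-.0875,0,.0822);cr=-np.sin(np.pi/6)*e1+np.cos(np.pi/6)*e2
print("tcp n",n@(s['position']-D))
for l,U,V in [("bar",370,200),("bar",370,260),("pad",345,300),("pad",405,300),("pad",345,370),("gap",373,330),("gap",373,450),("skirt",250,250),("panel",100,200)]:
    u=int(190+U/2.7);v=int(180+V/2.7)
    du,dv=u-c["cx"],v-c["cy"];r=np.hypot(du,dv)+1e-9;th=r/c["fx"];z=d[v,u]
    q=np.array([np.tan(th)*du/r*z,-np.tan(th)*dv/r*z,-z]);t=T[:3,:3]@q+T[:3,3]
    P=s['position']+Rt@t;print(l,"tool mm",t*1e3,"n",n@(P-D)*1e3)
```

```text
tcp px [ 0.0004 -0.0207 -0.1771] [(190, 180)]
TCP crop px 373.5027489656837 277.2383597248103
tcp n 0.021036896864220504
bar tool mm [ 21.5851  -0.584  -21.696 ] n 42.71886564135914
bar tool mm [ 12.1523  -0.5897 -22.0391] n 43.06877695508696
pad tool mm [ 10.1081  -4.4414 -32.7194] n 53.76128362273613
pad tool mm [  9.7732   4.4863 -31.968 ] n 52.98521466779008
pad tool mm [ 10.038   -3.8723 -54.1542] n 75.1944240247212
gap tool mm [ 10.2702  -0.1918 -42.9378] n 63.96766746093215
gap tool mm [  1.8925  -0.2002 -59.4868] n 80.5226971844802
skirt tool mm [  4.7915 -22.2738   1.5957] n 19.499932817257125
panel tool mm [  7.0607 -54.8556  21.9584] n -0.7733406545789888
```

Run:
```python
from h import *
c=eyes.camera_info("wrist");T=c["T_tool_cam"]
for f in("w1","w2"):
  d=np.load(f"pics/{f}.npy")
  for u in ((215,200,445,460) if f=="w1" else (262,268,272,384,390,394)):
   for v in range(280,360,6):
    du,dv=u-c["cx"],v-c["cy"];r=np.hypot(du,dv)+1e-9;th=r/c["fx"];z=d[v,u]
    q=np.array([np.tan(th)*du/r*z,-np.tan(th)*dv/r*z,-z]);t=T[:3,:3]@q+T[:3,3]
    if t[2]<5 and z>0: print(f,u,v,t*1e3);break
```

```text
w1 215 280 [-123.5095 -157.8236  301.852 ]
w1 200 280 [-115.3868 -172.3626  280.8103]
w1 445 280 [-101.821   145.3387  248.7686]
w1 460 280 [-100.5225  163.833   244.3593]
w2 262 280 [-27.0722 -45.3207  69.0724]
w2 268 280 [-26.5613 -40.937   67.9569]
w2 272 280 [-25.5716 -37.7893  65.616 ]
w2 384 280 [-25.6569  37.6106  65.8041]
w2 390 280 [-25.4334  41.6048  65.1309]
w2 394 280 [-25.5488  44.3914  65.322 ]
```

Run:
```python
from h import *
c=eyes.camera_info("wrist");T=c["T_tool_cam"]
for f in("w1","w2"):
  d=np.load(f"pics/{f}.npy")
  for u in ((215,208,200,445,450,460) if f=="w1" else (262,268,272,384,390,394)):
   k=0
   for v in range(280,360,3):
    du,dv=u-c["cx"],v-c["cy"];r=np.hypot(du,dv)+1e-9;th=r/c["fx"];z=d[v,u]
    q=np.array([np.tan(th)*du/r*z,-np.tan(th)*dv/r*z,-z]);t=T[:3,:3]@q+T[:3,3]
    if t[2]<.005 and z>0: print(f,u,v,t*1e3);k+=1
    if k==2:break
```

```text
w1 215 298 [  9.6168 -43.3066 -39.7218]
w1 215 301 [  9.1628 -42.8669 -41.4285]
w1 208 298 [  9.5265 -46.169  -39.7458]
w1 208 301 [ 10.223  -44.8179 -43.8468]
w1 200 298 [ 10.2961 -48.7518 -41.6372]
w1 200 301 [  9.7795 -48.307  -43.1945]
w1 445 298 [  9.8457  44.359  -40.3544]
w1 445 301 [ 10.0609  43.4023 -43.4415]
w1 450 298 [  9.7847  46.4019 -40.3842]
w1 450 301 [  9.6784  45.6512 -42.8098]
w1 460 304 [ 10.1497  48.3414 -46.6735]
w1 460 307 [  9.7253  47.85   -48.2916]
w2 262 286 [  9.8077 -26.8648 -27.5535]
w2 262 289 [  9.9495 -26.2963 -30.9102]
w2 268 286 [ 10.0222 -24.3197 -27.967 ]
w2 268 289 [ 10.679  -23.5984 -32.488 ]
w2 272 286 [  9.617  -22.8481 -26.9659]
w2 272 289 [ 10.1724 -22.2111 -31.2754]
w2 384 286 [  9.884   22.3864 -27.6032]
w2 384 289 [ 10.0207  21.904  -30.9408]
w2 390 286 [  9.5692  24.9696 -26.9508]
w2 390 289 [ 10.9015  23.9291 -33.0389]
w2 394 286 [  9.6087  26.5977 -27.1035]
w2 394 289 [ 10.3112  25.7714 -31.7512]
```

>>> move_arm(
  moves=[
    {"xyz":[0,0,-0.006],"dr":[0,0,0]},
    {"xyz":[0,0,-0.006],"dr":[0,0,0]},
    {"xyz":[0,0,-0.006],"dr":[0,0,0]},
    {"xyz":[0,0,-0.006],"dr":[0,0,0]},
    {"xyz":[0,0,0.008],"dr":[0,0,0]},
    {"xyz":[0,0,0.018],"dr":[0,0,0]},
    {"xyz":[0,0,0.018],"dr":[0,0,0]},
    {"xyz":[0,0,0.018],"dr":[0,0,0]},
  ],
  gripper=0.45,
)

```text
t: 6.05
position: [0.4884, 0.3237, 0.0849]
tcp_rot: [-1.068, 2.468, -0.074]
force: [0.3, 0.5, 0.2]
width: 0.448
```

Run:
```python
from h import *
s=get_state();print(s['t'],s['position'],s['force']@n,s['width'],s['joint_positions'])
p,d=eyes.snapshot("wrist");cv2.imwrite("pics/w5.png",cv2.resize(p[180:400,190:470,::-1],None,fx=2.7,fy=2.7))
```

```text
6.05 [0.4884 0.3237 0.0849] -0.04100449238114903 0.44788659337037356 [-0.0891  0.0344 -0.6745  2.1406  0.4001  0.6     1.3396]
```

View pics/w5.png

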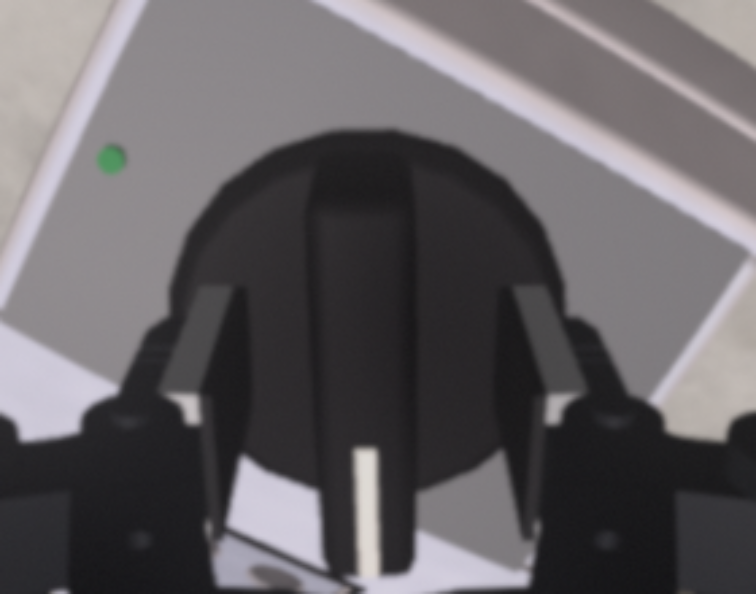

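>>> move_arm(
  moves=[
    {"xyz":[0,-0.001,0.001],"dr":[0,0,0]},
    {"xyz":[0,-0.001,0.001],"dr":[0,0,0]},
    {"xyz":[0,-0.001,0.001],"dr":[0,0,0]},
    {"xyz":[0,-0.001,0.001],"dr":[0,0,0]},
    {"xyz":[0,-0.001,0.001],"dr":[0,0,0]},
  ],
  gripper=0,
  newtons=80,
)

```text
t: 6.6
position: [0.4899, 0.3235, 0.085]
tcp_rot: [-1.068, 2.466, -0.075]
force: [-2.5, -1.6, 3.3]
width: 0.155
```

Run:
```python
from h import *
s=get_state();print(s['t'],s['position'],s['force'],s['force']@n,s['width'])
```

```text
6.6 [0.4899 0.3235 0.085 ] [-2.4686 -1.5979  3.2909] 4.196304337127819 0.15506292917722936
```

>>> move_arm(
  moves=[
    {"xyz":[0,0,0.003],"dr":[0,0,0]},
    {"xyz":[0,0,0.006],"dr":[0,0,0]},
    {"xyz":[0,0,0.009],"dr":[0,0,0]},
    {"xyz":[0,0,0.01],"dr":[0,0,0]},
    {"xyz":[0,0,0.01],"dr":[0,0,0]},
  ],
)

```text
t: 7.1
position: [0.4937, 0.3247, 0.0769]
tcp_rot: [-1.068, 2.467, -0.077]
force: [-15.2, -8.1, 21.8]
width: 0.152
```

Run:
```python
from h import *
s=get_state();print(s['t'],s['position'],s['force'],s['force']@n,s['width'], (s['position']-[.4899,.3235,.085])@n, s['joint_positions'])
```

```text
7.1 [0.4937 0.3247 0.0769] [-15.2323  -8.0677  21.8007] 27.00891811914517 0.15223583703225785 -0.008996755927410418 [-0.0942  0.0607 -0.6711  2.138   0.4413  0.5882  1.3074]
```

>>> move_arm(
  moves=[
    {"xyz":[0,0,-0.0005],"dr":[0,0,5]},
    {"xyz":[0,0,-0.0005],"dr":[0,0,11]},
    {"xyz":[0,0,-0.0005],"dr":[0,0,17]},
    {"xyz":[0,0,-0.0005],"dr":[0,0,23]},
    {"xyz":[0,0,-0.0005],"dr":[0,0,29]},
    {"xyz":[0,0,-0.0005],"dr":[0,0,30]},
  ],
)

```text
t: 7.7
position: [0.4929, 0.3257, 0.0768]
tcp_rot: [-0.392, 2.66, 0.089]
force: [-13.4, -2.8, 15.2]
width: 0.149
```

Run:
```python
from h import *
s=get_state();print(s['t'],s['position'],s['force'],s['force']@n,s['moment'],s['width'], (s['position']-[.4899,.3235,.085])@n, s['joint_positions'])
go(s['position'],dialR(30))
```

```text
7.7 [0.4929 0.3257 0.0768] [-13.398  -2.78   15.249] 19.680547567898977 [-0.4134  1.6347  0.3252] 0.14946350758776147 -0.008913460498502076 [-0.1216  0.0581 -0.6442  2.1396  0.4346  0.5855  0.786 ]
xyz [0.0, 0.0, 0.0] dr [-0.12, 0.09, -30.01] dist 0.0 ang 30.0
```

>>> move_arm(
  moves=[
    {"xyz":[0,0,0],"dr":[0,0,6]},
    {"xyz":[0,0,0],"dr":[0,0,12]},
    {"xyz":[0,0,0],"dr":[0,0,18]},
    {"xyz":[0,0,0],"dr":[0,0,24]},
    {"xyz":[0,0,0],"dr":[0,0,29]},
    {"xyz":[0,0,0],"dr":[0,0,32]},
    {"xyz":[0,0,0],"dr":[0,0,32]},
    {"xyz":[0,0,0],"dr":[0,0,32]},
  ],
)

```text
t: 8.5
position: [0.4928, 0.3271, 0.077]
tcp_rot: [0.356, 2.691, 0.261]
force: [-11.7, -0.5, 12.3]
width: 0.154
```

Run:
```python
from h import *
s=get_state();print(s['t'],s['position'],s['force'],s['force']@n,s['moment'],s['width'], (s['position']-[.4899,.3235,.085])@n, s['joint_positions'])
go(s['position'],dialR(30))
p,d=eyes.snapshot("wrist");cv2.imwrite("pics/w6.png",p[:,:,::-1])
```

```text
8.5 [0.4928 0.3271 0.077 ] [-11.6764  -0.541   12.326 ] 16.047261814421727 [0.2061 1.6796 0.4223] 0.15434605766052747 -0.008871872115904624 [-0.1493  0.0566 -0.6171  2.1399  0.4297  0.583   0.2326]
xyz [0.0, 0.0, 0.0] dr [0.04, 0.17, -61.87] dist 0.0 ang 61.9
```

View pics/w6.png

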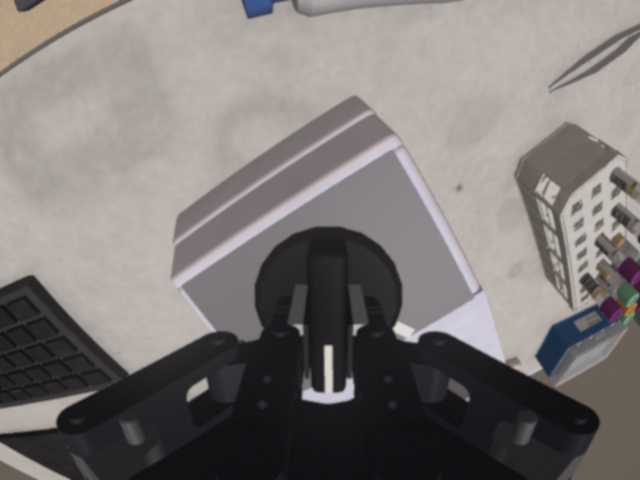

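>>> move_arm(
  moves=[
    {"xyz":[0,0,-0.004],"dr":[0,0,0]},
    {"xyz":[0,0,-0.008],"dr":[0,0,0]},
    {"xyz":[0,0,-0.01],"dr":[0,0,0]},
    {"xyz":[0,0,-0.01],"dr":[0,0,0]},
  ],
)

```text
t: 8.95
position: [0.4889, 0.3258, 0.0852]
tcp_rot: [0.356, 2.691, 0.262]
force: [-3.9, 3.9, 3.0]
width: 0.154
```

Run:
```python
from h import *
s=get_state();print(s['t'],s['position'],s['force'],s['force']@n,s['moment'],s['width'], (s['position']-[.4899,.3235,.085])@n)
go(s['position'],dialR(30))
```

```text
8.95 [0.4889 0.3258 0.0852] [-3.9485  3.9303  3.0047] 3.8596969301584867 [0.7603 1.1076 0.5509] 0.1542008322801178 0.0002802562337410911
xyz [0.0, 0.0, 0.0] dr [0.11, 0.17, -61.9] dist 0.0 ang 61.9
```

Sprung out with the hand. Open and retreat along the axis.

>>> move_arm(
  moves=[
    {"xyz":[0,0,0],"dr":[0,0,0]},
    {"xyz":[0,0,0],"dr":[0,0,0]},
    {"xyz":[0,0,0],"dr":[0,0,0]},
    {"xyz":[0,0,-0.03],"dr":[0,0,0]},
    {"xyz":[0,0,-0.08],"dr":[0,0,0]},
    {"xyz":[0,0,-0.11],"dr":[0,0,0]},
    {"xyz":[0,0,-0.11],"dr":[0,0,0]},
  ],
  gripper=0.5,
)

```text
t: 9.65
position: [0.4447, 0.3107, 0.1891]
tcp_rot: [0.358, 2.682, 0.262]
force: [-0.3, 0.5, 1.5]
width: 0.502
```

Run:
```python
from h import *
s=get_state();print(s['t'],s['position'],s['force'],s['joint_positions'])
p,d=eyes.snapshot("wrist");cv2.imwrite("pics/w7.png",p[:,:,::-1]);np.save("pics/w7.npy",d)
p,d=eyes.snapshot("top");np.save("pics/t7.npy",d);cv2.imwrite("pics/t7.png",cv2.resize(p[175:290,165:265,::-1],None,fx=5,fy=5,interpolation=cv2.INTER_CUBIC))
```

```text
9.65 [0.4447 0.3107 0.1891] [-0.276   0.5225  1.5397] [-0.1402 -0.2313 -0.591   2.1151  0.0981  0.8016  0.5057]
```

View pics/w7.png

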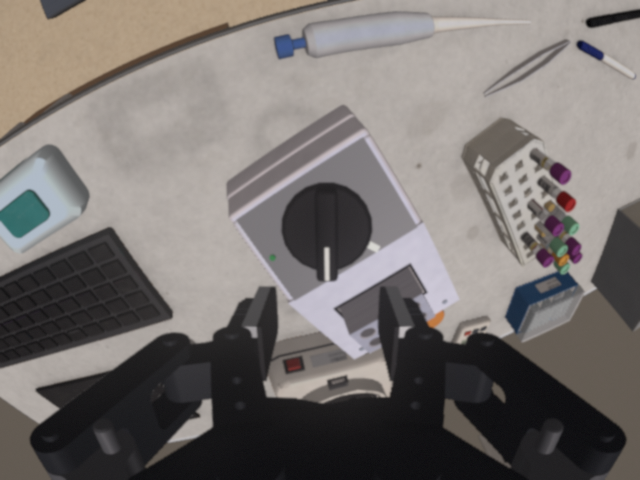

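View pics/t7.png

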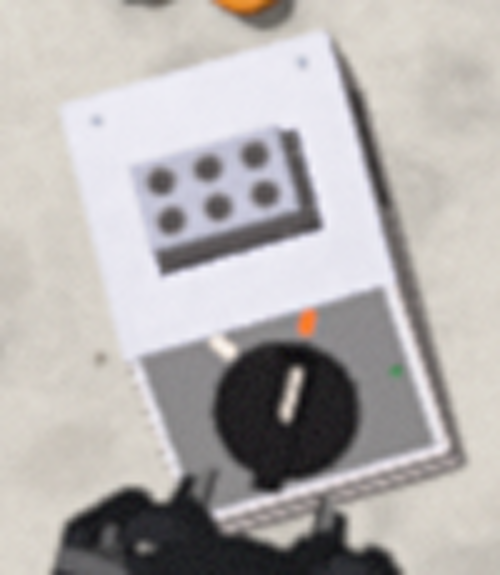

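Run:
```python
from h import *
s=get_state()
d=np.load("pics/t7.npy")
ci=eyes.camera_info("top");M=ci["cam_to_world"]
def dp(U,V):
    u=165+U//5;v=175+V//5;z=np.median(d[v-1:v+2,u-1:u+2])
    return (M@np.array([(u-ci["cx"])/ci["fx"]*z,-(v-ci["cy"])/ci["fy"]*z,-z,1]))[:3]
D=H(-.0875,0,.0822)
for l,U,V in [("b",193,200),("b",230,187),("deck",100,200),("skirt",235,420),("skirt",335,400),("bar",290,395)]:
    P=dp(U,V);print(l,P,n@(P-D)*1e3)
zt=.132
w=[ray("top",165+(u+.5)/5-.5,175+(v+.5)/5-.5,zt) for u,v in [(133,165),(280,127),(300,210),(155,250)]]
a,t,r=fit2([(.021,.035),(.021,-.035),(-.021,-.035),(-.021,.035)],w);print(np.degrees(a),t,r, Hm.T@(np.append(t,0)-HT))
c=eyes.camera_info("wrist");T=c["T_tool_cam"];Rt=R.from_rotvec(s['tcp_rot']).as_matrix();dw=np.load("pics/w7.npy")
for u,v in [(300,225),(350,225),(327,210)]:
    du,dv=u-c["cx"],v-c["cy"];r=np.hypot(du,dv);th=r/c["fx"];z=dw[v,u]
    P=s['position']+Rt@(T[:3,:3]@np.array([np.tan(th)*du/r*z,-np.tan(th)*dv/r*z,-z])+T[:3,3]);print("dial n",n@(P-D)*1e3)
B=np.append(t,0)
print(B);go(B+[0,0,.20],downR(106.8))
```

```text
b [0.5766 0.3649 0.1339] 4.4603897082130874
b [0.584  0.3472 0.1335] 3.3201719504044513
deck [0.5823 0.4152 0.1037] -31.45136635692662
skirt [0.4797 0.3461 0.1034] 20.118987555623878
skirt [0.4901 0.3008 0.1013] 19.640154379222135
bar [0.4884 0.3156 0.1295] 43.77059589784623
16.61069002856179 [0.5838 0.3544] [[ 0.1211  0.4711]
 [ 1.0293 -0.3416]
 [-0.4599 -1.1373]
 [-0.6905  1.0078]] [ 0.0121 -0.0017  0.    ]
dial n 15.089370109131284
dial n 16.180239667996958
dial n 39.39163854446274
[0.5838 0.3544 0.    ]
xyz [-0.1162, 0.0763, 0.051] dr [23.81, 13.4, 56.91] dist 0.148 ang 63.1
```

>>> move_arm(
  moves=[
    {"xyz":[-0.116,0.076,0.051],"dr":[23.8,13.4,56.9]},
    {"xyz":[-0.116,0.076,0.051],"dr":[23.8,13.4,56.9]},
    {"xyz":[-0.116,0.076,0.051],"dr":[23.8,13.4,56.9]},
    {"xyz":[-0.116,0.076,0.051],"dr":[23.8,13.4,56.9]},
    {"xyz":[-0.116,0.076,0.051],"dr":[23.8,13.4,56.9]},
    {"xyz":[-0.116,0.076,0.051],"dr":[23.8,13.4,56.9]},
    {"xyz":[-0.116,0.076,0.051],"dr":[23.8,13.4,56.9]},
    {"xyz":[-0.116,0.076,0.051],"dr":[23.8,13.4,56.9]},
  ],
  gripper=0.85,
)

```text
t: 10.55
position: [0.5843, 0.3529, 0.195]
tcp_rot: [-1.877, -2.513, 0.01]
force: [0.4, 0.2, 0.5]
width: 0.851
```

>>> move_arm(
  moves=[
    {"xyz":[0,0,0],"dr":[0,0,0]},
    {"xyz":[0,0,0],"dr":[0,0,0]},
  ],
)

```text
t: 10.75
position: [0.5826, 0.3543, 0.1967]
tcp_rot: [-1.869, -2.522, 0.005]
force: [0.4, 0.2, 0.5]
width: 0.849
```

Run:
```python
from h import *
s=get_state();print(s['t'],s['position'],s['force'],s['joint_positions'])
p,d=eyes.snapshot("wrist");cv2.imwrite("pics/w8.png",p[:,:,::-1]);np.save("pics/w8.npy",d)
go([.5838,.3544,.20],downR(106.8))
for c in [(.021,.035),(.021,-.035),(-.021,-.035),(-.021,.035)]: print(wproj(H(.0121+c[0],-.0017+c[1],.132),s))
c=eyes.camera_info("wrist");T=c["T_tool_cam"];Rt=R.from_rotvec(s['tcp_rot']).as_matrix()
```

```text
10.75 [0.5826 0.3543 0.1967] [0.3712 0.1799 0.4551] [-0.1775  0.4549 -0.5705  1.3578  0.2414  1.4023 -0.4473]
xyz [-0.0006, 0.0013, -0.0026] dr [-0.2, -0.01, 0.15] dist 0.003 ang 0.3
(np.float64(361.5839393145928), np.float64(192.48862671939054))
(np.float64(358.7082868601133), np.float64(295.46383923608107))
(np.float64(296.7835741392851), np.float64(295.2638481539025))
(np.float64(294.39766389422783), np.float64(192.3118927515979))
```

View pics/w8.png

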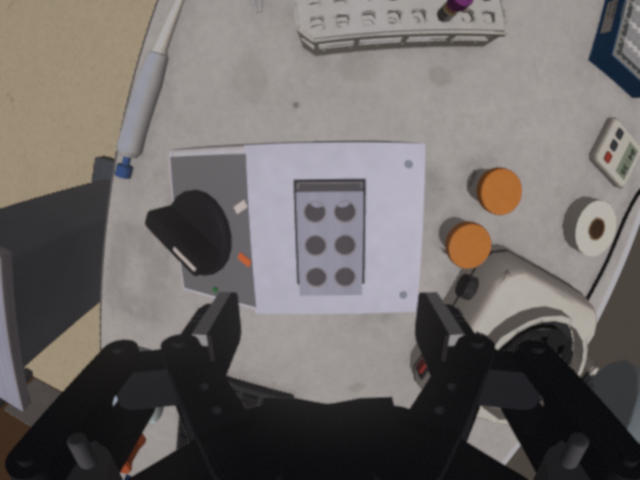

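>>> move_arm(
  moves=[
    {"xyz":[-0.0005,0.001,0.04],"dr":[0,0,0]},
    {"xyz":[-0.0005,0.001,0.08],"dr":[0,0,0]},
    {"xyz":[-0.0005,0.001,0.105],"dr":[0,0,0]},
    {"xyz":[-0.0005,0.001,0.114],"dr":[0,0,0]},
    {"xyz":[-0.0005,0.001,0.114],"dr":[0,0,0]},
    {"xyz":[-0.0005,0.001,0.114],"dr":[0,0,0]},
  ],
)

```text
t: 11.4
position: [0.5846, 0.3553, 0.0867]
tcp_rot: [-1.871, -2.523, -0.002]
force: [1.0, -0.2, 0.9]
width: 0.851
```

Run:
```python
from h import *
s=get_state();print(s['t'],s['position'],s['force'])
p,d=eyes.snapshot("wrist");cv2.imwrite("pics/w9.png",p[:,:,::-1]);np.save("pics/w9.npy",d)
go([.5838,.3544,.082],downR(106.8))
```

```text
11.4 [0.5846 0.3553 0.0867] [ 0.9769 -0.2474  0.9259]
xyz [-0.0008, -0.0014, 0.0052] dr [0.1, -0.08, 0.09] dist 0.005 ang 0.2
```

View pics/w9.png

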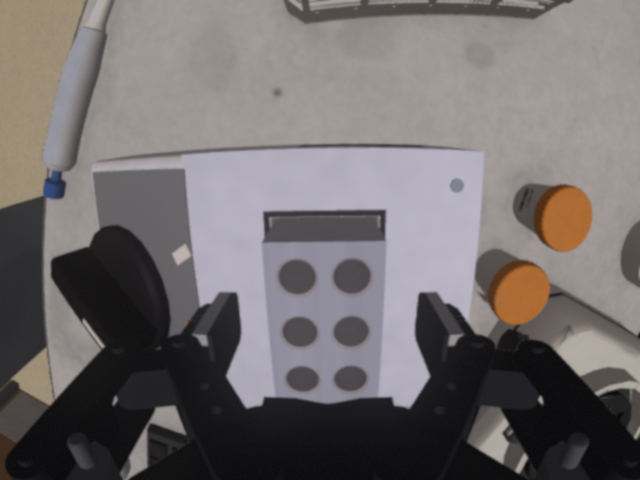

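>>> move_arm(
  moves=[
    {"xyz":[0,-0.0015,0.004],"dr":[0,0,0]},
    {"xyz":[0,-0.0015,0.004],"dr":[0,0,0]},
    {"xyz":[0,-0.0015,0.004],"dr":[0,0,0]},
  ],
)

```text
t: 11.75
position: [0.5826, 0.3541, 0.0814]
tcp_rot: [-1.871, -2.522, 0.001]
force: [-0.2, -0.3, -0.2]
width: 0.851
```

>>> move_arm(
  moves=[
    {"xyz":[0,0,0],"dr":[0,0,0]},
    {"xyz":[0,0,0],"dr":[0,0,0]},
    {"xyz":[0,0,0],"dr":[0,0,0]},
    {"xyz":[0,0,0],"dr":[0,0,0]},
    {"xyz":[0,0,0],"dr":[0,0,0]},
    {"xyz":[0,0,0],"dr":[0,0,0]},
  ],
  gripper=0,
  newtons=60,
)

```text
t: 12.35
position: [0.5827, 0.3541, 0.0811]
tcp_rot: [-1.871, -2.522, 0.001]
force: [0.1, 0.1, 0.5]
width: 0.481
```

Run:
```python
from h import *
s=get_state();print(s['t'],s['position'],s['force'],s['width'])
p,d=eyes.snapshot("wrist");cv2.imwrite("pics/w10.png",p[:,:,::-1]);np.save("pics/w10.npy",d)
```

```text
12.35 [0.5827 0.3541 0.0811] [0.1041 0.1291 0.4535] 0.4811086604441257
```

View pics/w10.png

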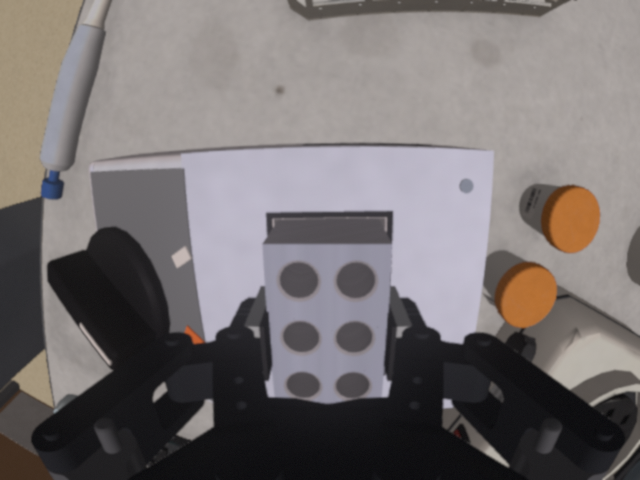

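>>> move_arm(
  moves=[
    {"xyz":[0,0,-0.01],"dr":[0,0,0]},
    {"xyz":[0,0,-0.025],"dr":[0,0,0]},
    {"xyz":[0,0,-0.045],"dr":[0,0,0]},
    {"xyz":[0,0,-0.07],"dr":[0,0,0]},
    {"xyz":[0,0,-0.1],"dr":[0,0,0]},
    {"xyz":[0,0,-0.13],"dr":[0,0,0]},
    {"xyz":[0,0,-0.14],"dr":[0,0,0]},
    {"xyz":[0,0,-0.14],"dr":[0,0,0]},
  ],
)

```text
t: 13.2
position: [0.583, 0.3548, 0.2233]
tcp_rot: [-1.871, -2.523, -0.003]
force: [1.1, -0.2, -2.7]
width: 0.481
```

Run:
```python
from h import *
s=get_state();print(s['t'],s['position'],s['force'],s['width'],s['joint_positions'])
p,d=eyes.snapshot("wrist");cv2.imwrite("pics/w11.png",p[:,:,::-1]);np.save("pics/w11.npy",d)
c=eyes.camera_info("wrist");T=c["T_tool_cam"]
for u,v in [(328,262),(328,310),(275,262),(380,262),(328,360)]:
    du,dv=u-c["cx"],v-c["cy"];r=np.hypot(du,dv);th=r/c["fx"];z=d[v,u]
    print(u,v,(T[:3,:3]@np.array([np.tan(th)*du/r*z,-np.tan(th)*dv/r*z,-z])+T[:3,3])*1e3)
p,d=eyes.snapshot("scene");cv2.imwrite("pics/s11.png",p[:,:,::-1])
go([.52,.05,.22],downR(95))
```

```text
13.2 [0.583  0.3548 0.2233] [ 1.0782 -0.165  -2.6594] 0.4810760329824504 [-0.1782  0.4401 -0.5738  1.3236  0.2346  1.443  -0.4428]
328 262 [ 30.1902   1.25   -53.1625]
328 310 [ 12.0124   1.2599 -51.0243]
275 262 [ 29.1591 -16.1841 -50.3545]
380 262 [ 29.6262  18.1654 -51.7216]
328 360 [ -8.3621   1.2669 -51.5959]
xyz [-0.2725, -0.1474, 0.0002] dr [-0.22, 0.04, 11.87] dist 0.31 ang 11.9
```

View pics/w11.png

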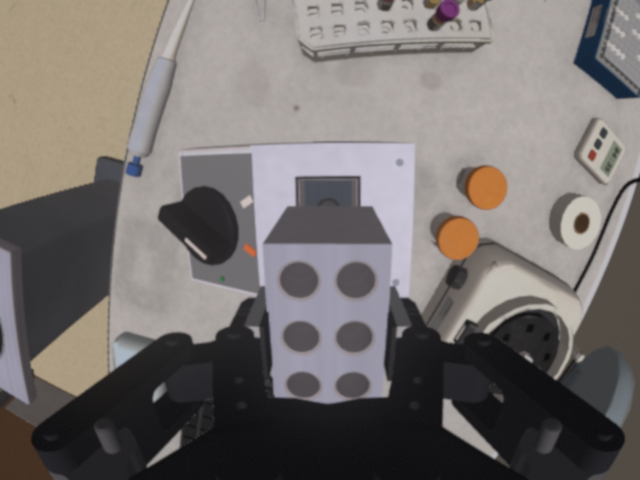

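View pics/s11.png

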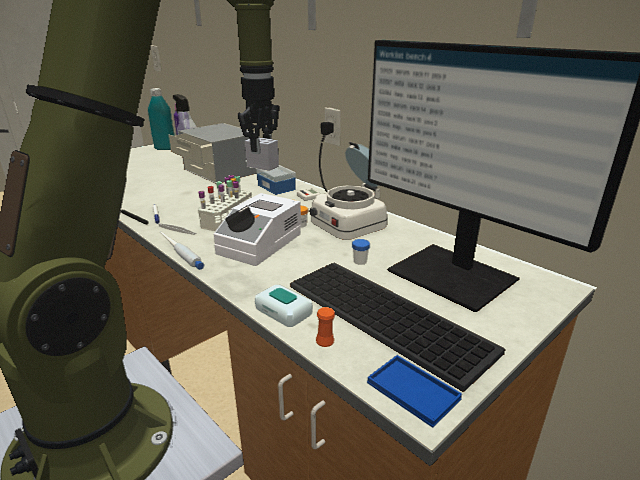

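>>> move_arm(
  moves=[
    {"xyz":[-0.02,-0.01,0],"dr":[0,0,1]},
    {"xyz":[-0.055,-0.03,0],"dr":[0,0,3]},
    {"xyz":[-0.095,-0.052,0],"dr":[0,0,5]},
    {"xyz":[-0.135,-0.074,0],"dr":[0,0,7]},
    {"xyz":[-0.175,-0.095,0],"dr":[0,0,9]},
    {"xyz":[-0.215,-0.116,0],"dr":[0,0,11]},
    {"xyz":[-0.25,-0.135,0],"dr":[0,0,12]},
    {"xyz":[-0.272,-0.147,0],"dr":[0,0,12]},
  ],
)

```text
t: 14.1
position: [0.5189, 0.0466, 0.2188]
tcp_rot: [-2.129, -2.306, 0.008]
force: [1.0, 0.7, -2.5]
width: 0.481
```

Run:
```python
from h import *
s=get_state();print(s['t'],s['position'],s['force'],s['width'],s['joint_positions'])
go([.42,-.2515,.18],downR(91.07))
```

```text
14.1 [0.5189 0.0466 0.2188] [ 0.9899  0.6813 -2.5215] 0.48122662974718106 [ 0.2644  0.0665 -0.4222  1.7355  0.0288  1.3516 -0.0835]
xyz [-0.2892, -0.1221, 0.04] dr [-0.34, 0.09, 3.51] dist 0.316 ang 3.5
```

>>> move_arm(
  moves=[
    {"xyz":[-0.02,-0.008,0.003],"dr":[0,0,1]},
    {"xyz":[-0.055,-0.023,0.008],"dr":[0,0,1]},
    {"xyz":[-0.095,-0.04,0.014],"dr":[0,0,2]},
    {"xyz":[-0.135,-0.057,0.02],"dr":[0,0,2]},
    {"xyz":[-0.175,-0.074,0.025],"dr":[0,0,3]},
    {"xyz":[-0.215,-0.091,0.03],"dr":[0,0,3.5]},
    {"xyz":[-0.255,-0.108,0.036],"dr":[-0.3,0,3.5]},
    {"xyz":[-0.29,-0.122,0.04],"dr":[-0.3,0,3.5]},
  ],
)

```text
t: 14.9
position: [0.4218, -0.2494, 0.1793]
tcp_rot: [-2.196, -2.246, -0.003]
force: [0.5, -0.2, -3.7]
width: 0.48
```

>>> move_arm(
  moves=[
    {"xyz":[0,0,0],"dr":[0,0,0]},
    {"xyz":[0,0,0],"dr":[0,0,0]},
  ],
)

```text
t: 15.1
position: [0.4229, -0.2479, 0.1796]
tcp_rot: [-2.197, -2.245, -0.004]
force: [1.0, 0.5, -3.2]
width: 0.478
```

Run:
```python
from h import *
s=get_state();print(s['t'],s['position'],s['force'],s['width'],s['joint_positions'])
go([.42,-.253,.03],downR(91.07))
p,d=eyes.snapshot("wrist");cv2.imwrite("pics/w12.png",p[:,:,::-1])
```

```text
15.1 [ 0.4229 -0.2479  0.1796] [ 0.9944  0.4989 -3.1625] 0.47806950245923197 [ 0.5885  0.0046 -0.1103  1.8733 -0.0025  1.2636  0.5007]
xyz [-0.0054, -0.0032, 0.1496] dr [0.08, -0.14, 0.18] dist 0.15 ang 0.2
```

View pics/w12.png

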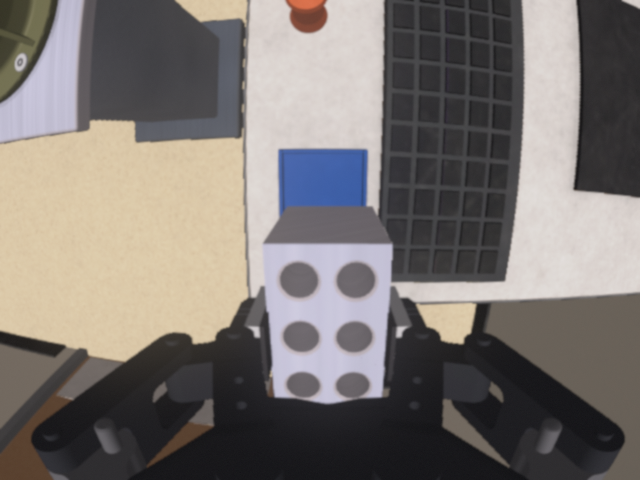

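>>> move_arm(
  moves=[
    {"xyz":[-0.005,-0.003,0.03],"dr":[0,0,0]},
    {"xyz":[-0.005,-0.003,0.065],"dr":[0,0,0]},
    {"xyz":[-0.005,-0.003,0.1],"dr":[0,0,0]},
    {"xyz":[-0.005,-0.003,0.13],"dr":[0,0,0]},
    {"xyz":[-0.005,-0.003,0.145],"dr":[0,0,0]},
    {"xyz":[-0.005,-0.003,0.15],"dr":[0,0,0]},
    {"xyz":[-0.005,-0.003,0.15],"dr":[0,0,0]},
    {"xyz":[-0.005,-0.003,0.15],"dr":[0,0,0]},
  ],
)

```text
t: 15.95
position: [0.4228, -0.253, 0.0322]
tcp_rot: [2.191, 2.246, 0.005]
force: [0.6, -0.7, -1.8]
width: 0.479
```

Run:
```python
from h import *
s=get_state();print(s['t'],s['position'],s['force'],s['width'])
go([.42,-.253,.0185],downR(91.07))
p,d=eyes.snapshot("wrist");cv2.imwrite("pics/w13.png",p[:,:,::-1])
p,d=eyes.snapshot("scene");cv2.imwrite("pics/s13.png",cv2.resize(p[300:460,330:530,::-1],None,fx=3.5,fy=3.5))
```

```text
15.95 [ 0.4228 -0.253   0.0322] [ 0.5652 -0.7404 -1.7878] 0.4786617257945778
xyz [0.0, -0.0028, 0.0137] dr [0.3, 0.03, 0.36] dist 0.014 ang 0.5
```

View pics/w13.png

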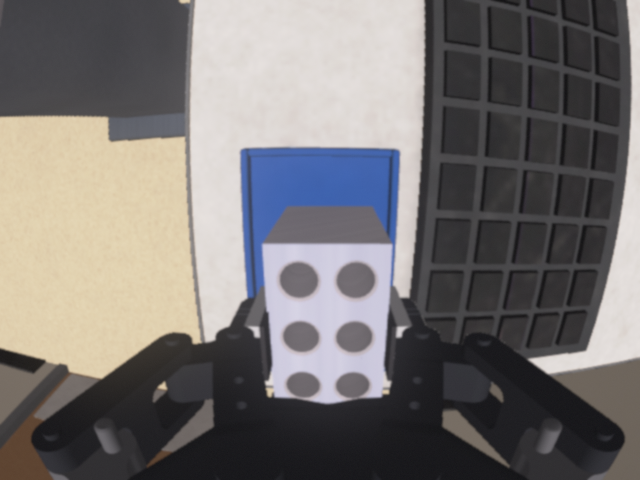

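View pics/s13.png

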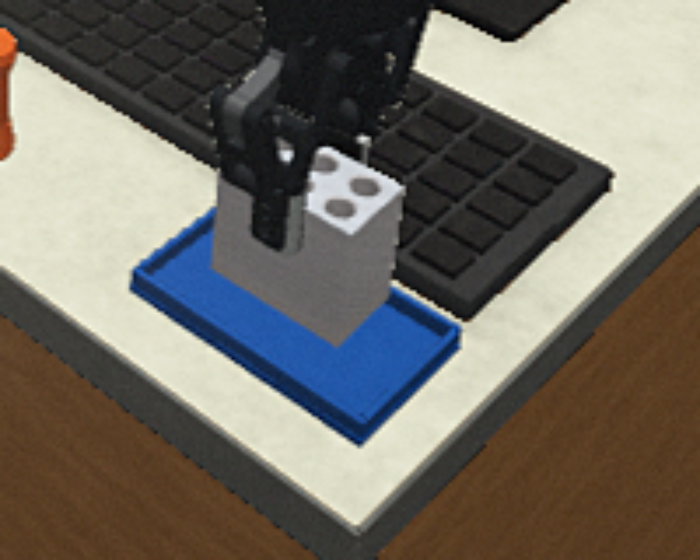

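>>> move_arm(
  moves=[
    {"xyz":[0,-0.003,0.004],"dr":[0,0,0]},
    {"xyz":[0,-0.003,0.008],"dr":[0,0,0]},
    {"xyz":[0,-0.003,0.011],"dr":[0,0,0]},
    {"xyz":[0,-0.003,0.0125],"dr":[0,0,0]},
    {"xyz":[0,-0.003,0.0125],"dr":[0,0,0]},
    {"xyz":[0,-0.003,0.0125],"dr":[0,0,0]},
  ],
)

```text
t: 16.65
position: [0.4183, -0.2533, 0.0189]
tcp_rot: [2.194, 2.246, 0.004]
force: [-1.9, 0.9, 2.6]
width: 0.484
```

>>> move_arm(
  moves=[
    {"xyz":[0,0,0.001],"dr":[0,0,0]},
    {"xyz":[0,0,0.001],"dr":[0,0,0]},
  ],
)

```text
t: 16.85
position: [0.4184, -0.2533, 0.0188]
tcp_rot: [2.194, 2.246, 0.003]
force: [-4.1, 2.1, 10.0]
width: 0.483
```

Firmly on the floor. Release gently and retreat.

>>> move_arm(
  moves=[
    {"xyz":[0,0,0],"dr":[0,0,0]},
    {"xyz":[0,0,0],"dr":[0,0,0]},
    {"xyz":[0,0,0],"dr":[0,0,0]},
    {"xyz":[0,0,0],"dr":[0,0,0]},
    {"xyz":[0,0,0],"dr":[0,0,0]},
  ],
  gripper=0.75,
)

```text
t: 17.35
position: [0.4186, -0.2533, 0.0176]
tcp_rot: [2.193, 2.246, 0.004]
force: [-0.2, -0.4, -0.3]
width: 0.752
```

>>> move_arm(
  moves=[
    {"xyz":[0,0,-0.02],"dr":[0,0,0]},
    {"xyz":[0,0,-0.05],"dr":[0,0,0]},
    {"xyz":[0,0,-0.09],"dr":[0,0,0]},
    {"xyz":[0,0,-0.13],"dr":[0,0,0]},
    {"xyz":[0,0,-0.17],"dr":[0,0,0]},
    {"xyz":[0,0,-0.18],"dr":[0,0,0]},
    {"xyz":[0,0,-0.18],"dr":[0,0,0]},
  ],
)

```text
t: 18.05
position: [0.4191, -0.254, 0.1995]
tcp_rot: [2.19, 2.243, 0.006]
force: [0.1, 0.6, -0.8]
width: 0.753
```

Run:
```python
from h import *
s=get_state();print(s['t'],s['position'],s['force'],s['width'])
p,d=eyes.snapshot("wrist");cv2.imwrite("pics/w14.png",p[:,:,::-1])
p,d=eyes.snapshot("scene");cv2.imwrite("pics/s14.png",p[:,:,::-1])
p,d=eyes.snapshot("top");cv2.imwrite("pics/t14.png",cv2.resize(p[175:290,165:265,::-1],None,fx=5,fy=5,interpolation=cv2.INTER_CUBIC))
ci=eyes.camera_info("top");M=ci["cam_to_world"];D=H(-.0875,0,.0822)
for l,U,V in [("skirt",235,420),("skirt",335,400),("bar",290,395)]:
    u=165+U//5;v=175+V//5;z=np.median(d[v-1:v+2,u-1:u+2]);P=(M@np.array([(u-ci["cx"])/ci["fx"]*z,-(v-ci["cy"])/ci["fy"]*z,-z,1]))[:3];print(l,n@(P-D)*1e3)
```

```text
18.05 [ 0.4191 -0.254   0.1995] [ 0.1159  0.6303 -0.8285] 0.7528806002193554
skirt 21.060575133573415
skirt 19.551900306156693
bar 42.988440977843624
```

View pics/w14.png

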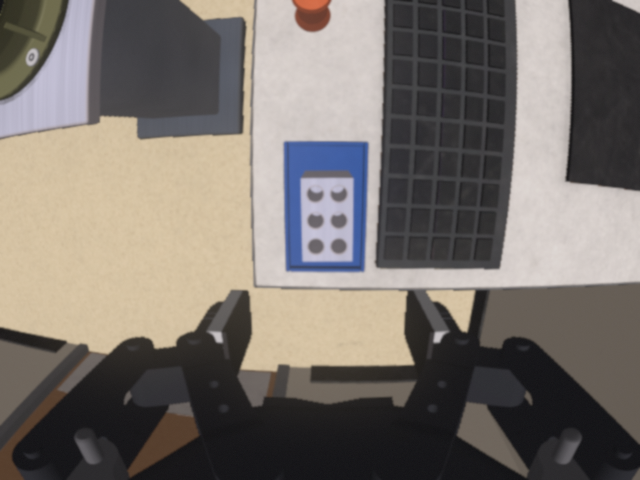

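View pics/s14.png

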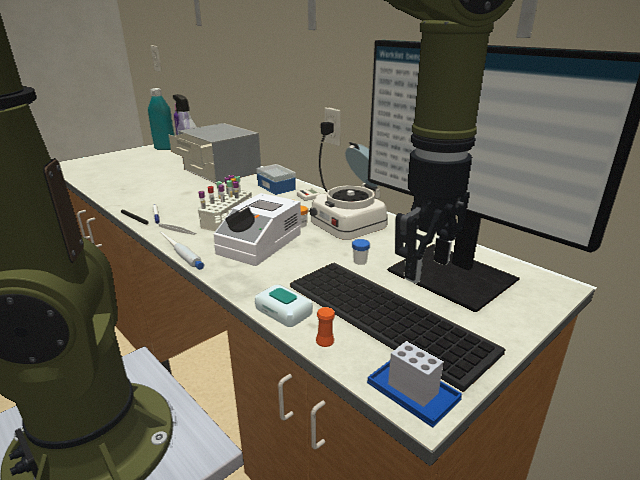

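View pics/t14.png

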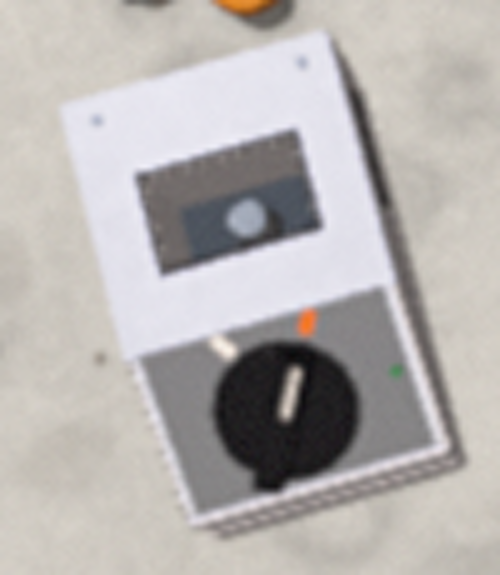

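Run:
```python
from h import *
s=get_state();z=np.array([0,0,1.])
f=lambda L,h:np.mean([wpt(u,v,np.array([0,0,h]),z,s) for u,v in L],0)
b=f([(301,177),(353,177),(353,263),(302,263)],.070);t=f([(285,142),(368,142),(363,271),(287,271)],.014);print(b,t,b-t)
p,d=eyes.snapshot("top");ci=eyes.camera_info("top")
```

```text
[ 0.4179 -0.25    0.07  ] [ 0.4164 -0.2506  0.014 ] [0.0014 0.0006 0.056 ]
```

Block is within 2 mm of the tray's centre, upright, with nothing touched. Handing in.

Run:
```python
from h import *
print(workorder.hand_in())
```

```text
the job is handed in; nothing more can be done
None
```

The block is out of the heater and standing upright in the blue tray, and I have handed the job in at about 18 s; no verdict was reported. I pushed the dial in 9.0 mm, turned it 61.9° clockwise and let it spring out at the orange mark. I then lifted the raised block straight out and set it on the tray floor, which I confirmed by contact force (about 10 N) before opening the gripper.

**Last checks**
- **Block:** it measured about 1.5 mm from the tray's centre and looks flat.
- **Dial:** the pointer is at the orange mark. The dial's height from the top camera matches its sprung-out height at the start.
- **Bystanders:** the pack, cup and decapper look unmoved in the scene picture; I did not measure them.
- **Robot:** the gripper is clear, about 0.2 m up.

**What failed or disagreed**
- **First grip missed:** the fingertips sit about 22 mm short of the reported TCP position, so they closed lightly on top of the bar at about 4.5 N. I reopened, went about 19 mm deeper and gripped properly.
- **One low dial reading:** a wrist-camera reading just after releasing the dial was about 3 mm low, probably because the arm was still moving. The top camera gave the sprung-out height both then and at the end.

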